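Return a glaze tin through the self-closing flap

TASK

Push the speckled glaze tin across the table into the mouth of the grey return chute and on through the yellow gravity flap, far enough into the bay behind it that the flap can swing fully shut again; then draw the fingers out so that it does shut. The tin stays standing on the table the whole time: slide it with the fingers, never lift it or tip it over. Do not shift the cream jar or the amber jar.

Things in the scene. Friction and masses are not known exactly. Their poses are not given: they have to be found in the camera images.
- tin_center (a point): Centre (31 mm above its underside) of the loose, upright round glaze tin to be returned: pale speckled body, brown lid, 62 mm across, 62 mm high, about 0.2 kg. It stands on the table before the chute's mouth, left or right of the chute's axis; the cream jar stands on the other side.
- chute: Grey sheet-metal return chute fixed to the table, open-topped, no floor (things slide on the table). Origin on the table, mid-gateway; x = feed direction (mouth to bay), y left of it, z up. Walls 4 mm thick, 32 high. Lane before the flap: x -80 to 0 mm, inside y -48 to +48. In the gateway a stop post fills y -49 to -39 (36 high) and the hinge pin stands at y +63, 44 high.
- chute_mouth (a point): Mid-point of the chute's mouth, on the table at chute x = -118 mm: from there the walls narrow from y -78/+78 mm to the lane at x = -80 mm. Small screw feet stand 26 mm outside the walls.
- chute_bay (a point): Point on the table in the bay behind the flap, at chute x = 140, y = 0 mm: with the tin's centre here the tin is clear of the flap's swing. The bay runs from x 0 to 223 mm, inside y -48 to +83 mm, and has an end wall.
- flap (a joint): Angle of the yellow flap (rad): 0 shut across the gateway, growing as it swings into the bay, 1.75 its stop. Plate 95 mm long, 3 thick, 8 to 36 mm above the table, rising a little as it opens; side-hung at chute x 7, y +63 mm on a pin leaning 9 degrees, so its weight (0.2 kg) swings it shut within two seconds when free. Opens with under 1 N. Its free edge sweeps a 104 mm radius; the tin must lie beyond.
- flap_edge (a point): Middle of the flap's free edge, 22 mm above the table when shut.
- cream_center (a point): Centre (35 mm above its underside) of the loose cream jar with a blue lid, 56 mm in diameter, 70 mm high; stays where it is.
- amber_center (a point): Centre (30 mm above its underside) of the loose amber-brown jar with a black lid, 48 mm in diameter, 60 mm high, beside the chute; stays where it is.
Mind the look-alikes: they are no part of the job. Leave any purple look-alike of the part that bears tin_center alone.

How it is judged:
By the outcome, as a careful person would: the job done as asked, in the order asked, and still so for the second after the job is handed in, with the robot touching nothing.
It also fails if it takes over 61 s, if anything falls off the work surface, if the arm or the gripper's body presses on something with over 40 N, if the wrist force passes 120 N, or if a joint passes its speed limit or range.

ROBOT

A 7-joint arm with a two-finger parallel gripper is mounted at the origin on a cart in front of the work surface, level with it; the furniture and walls round the work are solid. World frame = base frame: x ahead of the robot, y to its left, z up, the work surface at z = 0. Lengths are in m, angles in rad, forces in N, time in s.
With the tool pointing down it reaches from about 0.4 to 0.875 m from the base axis. Payload 6.5 kg.
Tool frame: the origin (TCP) lies between the finger pads; the fingertips stand 22 mm ahead of it and the grasp point (between the pads) lies 3 mm ahead of it; z points along the fingers, y is the line along which they close (so a half turn about z gives the same grasp; the last joint's range is limited). The gripper opens to 88 mm and grips with 3 to 60 N. Pads are 18 mm wide; open, the fingers measure 123 mm over their backs; the gripper's body (75 mm by 187 mm) begins 45 mm behind the grasp point.
Start: joints at [-1.333, 0.536, -0.004, 1.538, 0.003, 1.067, -0.071], TCP at [0.194, 0.62, 0.261] pointing down, gripper open.
Joint ranges: [-2.7, 2.7], [-0.37, 2.16], [-1.27, 1.26], [0.24, 2.4], [-1.31, 4.45], [0.19, 1.91], [-2.76, 2.76]. Speed limits (rad/s): [2.39, 2.39, 3.14, 3.14, 3.14, 3.14, 3.14].

INTERFACE

Orientations are given as a unit quaternion [x, y, z, w].
In Python, from cell import observe, snapshot, get_calibration, sign_off, outline_of gives the robot as it stands.
- The arm moves only by the tool jog_arm, never from a script. Its argument "targets" is a list of rows, each a list of 3 entries, a list of its own where there are three numbers: the closure, from 0 (fully open) to 1 (shut), then the shift along the tool's x, y, z in cm, then the turn about the tool's z in degrees. A call has 1 to 12 rows; each row is the pose to reach, as a shift and turn from the pose commanded when the call began, along the tool's axes at that moment; what a row does not reach only later rows make up. A row lasts 1/8 s, in which the tool goes at most 62.5 mm and 10.7 degrees, less where a joint would pass 70% of its speed; a pose out of reach is approached as far as the arm can. A call with a gripper value outside its range is refused whole. The fingers move at their own pace and stop on an object; the grip force is fixed at half the most. Time passes only in rows, so rows that repeat a pose let the fingers close. It gives the time, the measured TCP pose, the force, the opening and the grip force at its end, in the units of the state.
- observe(): the state, without advancing time (a new reading comes with each control period).
- snapshot(name): name is "side" or "top" or "wrist"; returns (picture, depth): 384x512x3 uint8, red, green, blue; 384x512 float32, m along the optical axis (not along the pixel's ray), 0 where there is no reading.
- get_calibration(name): a dict with "intrinsics" (3x3 intrinsics, pixels), "R" (3x3) and "t" (3): a world point X has camera coordinates R X + t; the wrist camera has in their place "hand_eye" (4x4, takes a point from camera to tool coordinates, whose origin is the TCP and whose axes are the flange's). Camera axes: x right, y down, z forward; pixel columns grow to the right and rows downward; lengths in m; the calibration is good to about 2 mm. A picture is of the moment at which its call begins: read the wrist's pose just before it. get_calibration takes no time and is no camera call.
- sign_off(): hands the job in; it is judged then, once.
Trained networks look in the newest picture that a camera, given by its name, has taken for a name from the list of things; names that differ only in an ending like _2 or _b are one class to them, and where a whole thing is asked for, a point or a joint stands for the part that bears it (a point fixed in the world has none). Each returns a list of dicts, best first, with "p" (0 to 1); they miss things now and then, are a little off and sometimes report something else, mostly with a low value. They report only what shows in the picture. A call takes as long as a camera call. They do not tell look-alikes from the thing itself.
- outline_of(target, camera): "region" (384x512 bool, what is visible of it) and "bbox" ([centre column, centre row, width, height] in pixels, round what is visible of it).
The state is a dict: "time": time; "joint_positions": joint angles; "joint_velocities": joint speeds; "effort": joint torques, N m; "eef_pos": TCP position; "tool_rot": TCP orientation; "wrist_force": force on the tool from outside, world axes, zero at the start; "ft_torque": the same for the moment, N m; "finger_gap": finger opening in m; "finger_force": force on a finger pad.
Only numpy, scipy, OpenCV 4.12 (cv2) and the standard library are available. Lean on these libraries where they do the work, as an engineer would, in place of code of your own. Each camera call takes 0.05 s, during which the arm holds its last target. There are 200 camera calls.

## Working session

There is one attempt and no reset: what is moved stays moved. The work goes in short steps, Python scripts to look and compute and a tool call to move; the robot and the scene stay as the last step left them, time stands still between calls to the robot, and variables do not carry over. Pictures are saved under pics/ and viewed, at most 10 in all, crops included, and the job is handed in when it is done.

Besides the shell and the picture viewer there is one more tool, called after "Call:" by a JSON object that holds its "fn" and its "kwargs", one argument or row to a line. jog_arm: Moves the arm, as the interface text tells. Its arguments: {"type":"object","properties":{"targets":{"type":"array"}},"required":["targets"]}

```bash
mkdir -p pics
cat > h.py <<'E'
import numpy as np, cv2
from cell import observe, snapshot, get_calibration, sign_off, outline_of
def world(cam, depth, region):
    c=get_calibration(cam); K=np.array(c["intrinsics"]); v,u=np.nonzero(region&(depth>0)); z=depth[v,u]
    P=np.stack([(u-K[0,2])/K[0,0]*z,(v-K[1,2])/K[1,1]*z,z],1)
    return (P-np.array(c["t"]))@np.array(c["R"])
E
python3 - <<'E'
from h import *
s=observe(); print(s["eef_pos"],s["tool_rot"],s["time"])
ims=[]
for cam in ("top","side"):
    im,d=snapshot(cam); np.savez(f"{cam}.npz",im=im,d=d); ims.append(im)
    for n in ["tin_center","chute","flap","cream_center","amber_center"]:
        for o in outline_of(n,cam)[:3]:
            P=world(cam,d,o["region"]); 
            print(cam,n,round(o["p"],2),np.round(o["bbox"]),len(P),np.round(np.percentile(P,[2,50,98],axis=0),3).tolist() if len(P) else None)
cv2.imwrite("pics/a.png",cv2.cvtColor(cv2.resize(ims[0],(768,576)),cv2.COLOR_RGB2BGR))
cv2.imwrite("pics/b.png",cv2.cvtColor(cv2.resize(ims[1],(768,576)),cv2.COLOR_RGB2BGR))
E
```

```text
[0.19428471 0.61968563 0.25985031] [ 1.51282267e-01  9.88490238e-01 -8.48337270e-04 -7.22924286e-05] 0.0
top tin_center 0.97 [339. 174.  32.  25.] 716 [[0.617, -0.099, 0.001], [0.643, -0.07, 0.062], [0.674, -0.044, 0.065]]
top tin_center 0.79 [233. 144.  28.  37.] 680 [[0.704, 0.142, 0.005], [0.727, 0.169, 0.062], [0.759, 0.197, 0.065]]
top tin_center 0.74 [189. 236.  30.  25.] 678 [[0.495, 0.244, 0.009], [0.522, 0.269, 0.062], [0.55, 0.3, 0.065]]
top chute 0.69 [296. 248. 100. 160.] 2038 [[0.316, -0.072, -0.001], [0.461, 0.011, 0.016], [0.638, 0.135, 0.037]]
top cream_center 0.72 [311. 133.  27.  27.] 568 [[0.721, -0.026, 0.016], [0.74, -0.001, 0.07], [0.77, 0.022, 0.073]]
top amber_center 0.75 [233. 225.  22.  21.] 411 [[0.52, 0.15, 0.0], [0.541, 0.171, 0.059], [0.563, 0.195, 0.063]]
side tin_center 0.86 [313. 183.  19.  28.] 589 [[0.705, 0.136, 0.004], [0.727, 0.147, 0.043], [0.76, 0.191, 0.062]]
side tin_center 0.8 [231. 174.  20.  31.] 491 [[0.492, 0.239, 0.003], [0.518, 0.25, 0.045], [0.551, 0.297, 0.062]]
side tin_center 0.66 [311. 240.  31.  37.] 1042 [[0.618, -0.108, -0.001], [0.642, -0.096, 0.045], [0.677, -0.006, 0.062]]
side chute 0.81 [229. 230. 150.  78.] 3829 [[0.323, -0.071, -0.001], [0.472, 0.006, 0.016], [0.64, 0.123, 0.033]]
side flap 0.43 [253. 218.  17.  29.] 228 [[0.529, -0.013, -0.002], [0.538, 0.037, 0.023], [0.552, 0.1, 0.037]]
side cream_center 0.83 [344. 215.  29.  33.] 801 [[0.722, -0.035, -0.0], [0.741, -0.025, 0.045], [0.772, 0.018, 0.071]]
side amber_center 0.86 [242. 191.  20.  24.] 429 [[0.519, 0.145, 0.005], [0.54, 0.153, 0.04], [0.564, 0.183, 0.06]]
```

View pics/a.png

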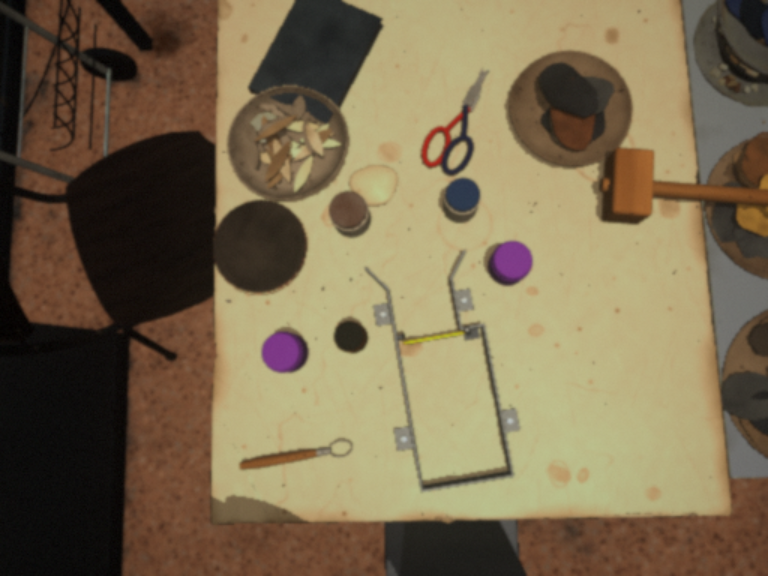

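View pics/b.png

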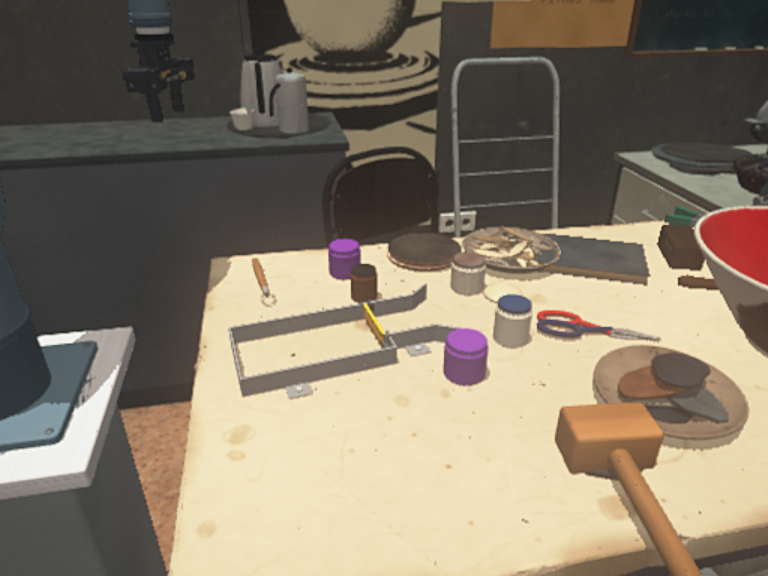

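The tin is the pale one with a brown lid at 768-px (350,212), original (233,144). The look-alikes are purple at (511,262) and (285,352). The cream jar is at (462,198) and the amber jar at (350,337). The chute feeds down the image towards the robot, with the hinge at right (472,330).

Run:
```python
from h import *
from scipy.optimize import least_squares
segs=np.array([[-80,-50,223,-50],[0,85,223,85],[-80,50,0,50],[225,-50,225,85],[-118,-80,-80,-50],[-118,80,-80,50]])/1000
def dist(p,P):
    c,s=np.cos(p[2]),np.sin(p[2]); Q=(P[:,:2]-p[:2])@np.array([[c,-s],[s,c]])
    D=[]
    for a in segs:
        A,B=a[:2],a[2:]; t=np.clip((Q-A)@(B-A)/((B-A)@(B-A)),0,1); D.append(np.linalg.norm(Q-A-t[:,None]*(B-A),axis=1))
    return np.min(D,0)
def circ(P,r):
    return least_squares(lambda c:np.linalg.norm(P[:,:2]-c,axis=1).clip(r,None)-r+0.02*np.linalg.norm(P[:,:2]-c,axis=1),P[:,:2].mean(0)).x
fr=None
for cam in ("top","side"):
    im,d=snapshot(cam); P=world(cam,d,outline_of("chute",cam)[0]["region"]); P=P[(P[:,2]>.02)&(P[:,2]<.04)]
    for a0 in ([np.pi],):
        f=least_squares(lambda p:dist(p,P),[0.54,0.04,np.pi+.1],loss="soft_l1",f_scale=.003)
    print(cam,f.x,np.median(dist(f.x,P)),len(P)); 
    if fr is None: fr=f.x
    p=fr; c,s=np.cos(p[2]),np.sin(p[2]); R=np.array([[c,-s],[s,c]])
    for n in("tin_center","cream_center","amber_center"):
        for o in outline_of(n,cam):
            if o["p"]<.5: continue
            W=world(cam,d,o["region"]); W=W[W[:,2]>.055]; m=(W[:,:2].min(0)+W[:,:2].max(0))/2
            v,u=np.nonzero(o["region"]); print(cam,n,im[v,u].mean(0).round(),m.round(4),"chute",((m-p[:2])@R).round(4))
    if cam=="top":
        A=world(cam,d,d>0); Q=(A[:,:2]-p[:2])@R
        for x in np.arange(-.34,-.1,.02):
            print(round(x,2),[int(1000*A[(abs(Q[:,0]-x)<.01)&(abs(Q[:,1]-y)<.01),2].max(initial=-.001)) for y in np.arange(-.26,.14,.02)])
        cv2.imwrite("pics/c.png",cv2.cvtColor(cv2.resize(im[90:200,190:340],(750,550),interpolation=2),4))
```

```text
top [0.54374005 0.05482844 3.27876217] 0.0012033910149021887 585
top tin_center [105.  85.  64.] [0.7338 0.171 ] chute [-0.2041 -0.0891]
top tin_center [113.  59. 116.] [ 0.6457 -0.0739] chute [-0.0834  0.1415]
top tin_center [116.  62. 117.] [0.5214 0.275 ] chute [-0.008  -0.2211]
top cream_center [66. 69. 72.] [ 0.7472 -0.0033] chute [-0.1936  0.0854]
top amber_center [52. 47. 34.] [0.5426 0.1739] chute [-0.0152 -0.1181]
-0.34 [32, 41, 56, 55, 52, 46, 56, 56, 36, 34, 3, 3, 3, 4, 4, 5, 3, 12, 14, 15]
-0.32 [31, 34, 40, 45, 47, 45, 48, 48, 30, 33, 4, 4, 5, 3, 3, 9, 13, 13, 16, 17]
-0.3 [33, 27, 31, 48, 45, 33, 31, 37, 29, 32, 4, 3, 3, 4, 4, 13, 13, 18, 18, 18]
-0.28 [30, 32, 42, 46, 37, 34, 31, 29, 32, 31, 15, 15, 14, 7, 4, 14, 13, 16, 14, 18]
-0.26 [21, 30, 32, 31, 31, 34, 32, 33, 4, 15, 17, 17, 15, 10, 3, 12, 16, 16, 18, 18]
-0.24 [23, 23, 23, 28, 29, 31, 3, 3, 64, 63, 14, 16, 15, 8, 5, 4, 4, 15, 16, 3]
-0.22 [22, 21, 21, 23, 23, 4, 4, 65, 65, 64, 65, 12, 12, 3, 4, 3, 71, 74, 72, 3]
-0.2 [21, 21, 22, 21, 24, 22, 3, 64, 65, 65, 65, 3, 2, 5, 4, 3, 73, 73, 75, 71]
-0.18 [20, 20, 21, 21, 22, 22, 2, 62, 64, 64, 63, 3, 4, 4, 4, 4, 72, 75, 74, 68]
-0.16 [20, 21, 23, 22, 24, 21, 4, 4, 3, 4, 4, 4, 3, 3, 4, 5, 5, 70, 57, 3]
-0.14 [21, 21, 21, 23, 22, 4, 4, 3, 2, 3, 4, 4, 4, 3, 3, 3, 4, 4, 3, 3]
-0.12 [23, 23, 22, 24, 18, 3, 4, 4, 3, 33, 4, 4, 4, 3, 12, 3, 4, 34, 3, 59]
side [0.54227497 0.04969226 3.28265507] 0.0010477188666839082 1467
side tin_center [126.  78. 129.] [0.5214 0.2701] chute [-0.0073 -0.2163]
side tin_center [150. 131. 114.] [0.7342 0.1666] chute [-0.2039 -0.0847]
side tin_center [144.  97. 139.] [ 0.6487 -0.0804] chute [-0.0855  0.1483]
side cream_center [142. 132. 123.] [ 0.7488 -0.0086] chute [-0.1945  0.0908]
side amber_center [96. 75. 61.] [0.5421 0.1683] chute [-0.0139 -0.1126]
```

View pics/c.png

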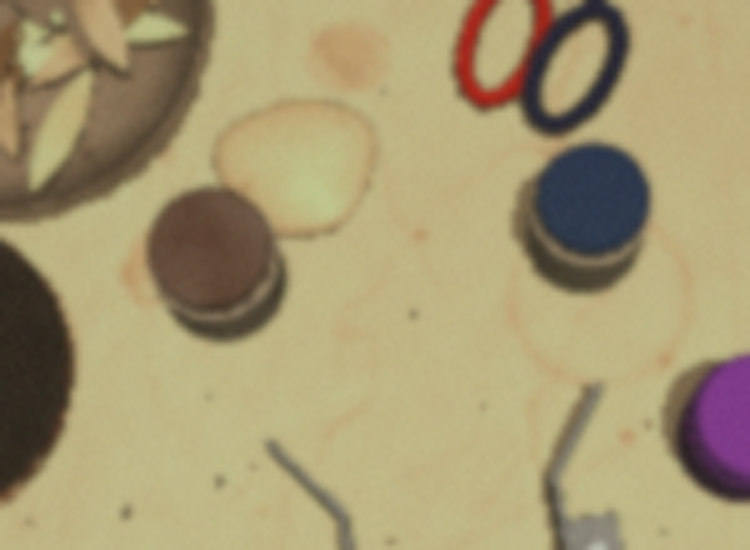

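The crop confirms it: brown lid on a pale body at crop (212,250), with a flat shell at (295,165) beside it and the blue-lidded cream jar at (592,198).

```bash
cat >> h.py <<'E'
C=np.array([0.543,0.0523]); A=3.281
def c2w(x,y): 
    c,s=np.cos(A),np.sin(A); return C+np.array([c*x-s*y,s*x+c*y])
def shift(xy,z,yaw=None):
    from scipy.spatial.transform import Rotation as Ro
    s=observe(); R=Ro.from_quat(s["tool_rot"]).as_matrix(); p=s["eef_pos"]
    yy=np.arctan2(R[1,1],R[0,1]); turn=np.degrees(yy-(A-np.pi))
    return (100*R.T@(np.array([*xy,z])-p)).round(2), round(turn,1), s["time"]
E
python3 - <<'E'
from h import *
z=np.load("top.npz"); P=world("top",z["d"],z["d"]>0)
a,b=np.array([.194,.62]),np.array([.734,.169])
for t in np.linspace(0,1,13):
    q=a+t*(b-a); m=np.linalg.norm(P[:,:2]-q,axis=1)<.12; print(q.round(2),P[m,2].max(initial=-9).round(3))
print(shift(c2w(-.204,-.087),.2), c2w(-.204,-.087))
E
```

```text
[0.19 0.62] -0.787
[0.24 0.58] -0.787
[0.28 0.54] -9.0
[0.33 0.51] 0.003
[0.37 0.47] 0.005
[0.42 0.43] 0.019
[0.46 0.39] 0.066
[0.51 0.36] 0.067
[0.55 0.32] 0.067
[0.6  0.28] 0.067
[0.64 0.24] 0.067
[0.69 0.21] 0.067
[0.73 0.17] 0.067
(array([-64.95, -27.16,   6.07]), np.float64(64.6), 1.1) [0.73293171 0.16680304]
```

Call:
{"fn": "jog_arm", "kwargs": {
  "targets": [
    [0.1,[-6,-2.5,0.5],9],
    [0.1,[-12,-5,1],18],
    [0.1,[-18,-7.5,1.5],27],
    [0.1,[-24,-10,2],36],
    [0.1,[-30,-12.5,2.5],45],
    [0.1,[-36,-15,3],54],
    [0.1,[-42,-17.5,4],64.6],
    [0.1,[-48,-20,5],64.6],
    [0.1,[-54,-22.5,6],64.6],
    [0.1,[-60,-25,6],64.6],
    [0.1,[-65,-27.2,6],64.6],
    [0.1,[-65,-27.2,6],64.6]
  ]
}}

```text
time: 2.6
eef_pos: [0.7359, 0.1608, 0.2004]
tool_rot: [0.658, 0.753, -0.001, 0.001]
wrist_force: [-0.2, 0.8, -0.7]
finger_gap: 0.0793
finger_force: 0.0
```

Run:
```python
from h import *
from scipy.spatial.transform import Rotation as Ro
s=observe(); c=get_calibration("wrist"); im,d=snapshot("wrist")
K=np.array(c["intrinsics"]);H=np.array(c["hand_eye"])
R=Ro.from_quat(s["tool_rot"]).as_matrix()
def w(reg):
    v,u=np.nonzero(reg&(d>0)); z=d[v,u]; P=np.stack([(u-K[0,2])/K[0,0]*z,(v-K[1,2])/K[1,1]*z,z],1)
    return (P@H[:3,:3].T+H[:3,3])@R.T+s["eef_pos"]
for n in("tin_center","chute"):
    for o in outline_of(n,"wrist")[:2]:
        P=w(o["region"]); Q=P[P[:,2]>.055]
        print(n,o["p"],o["bbox"],np.percentile(P,[2,98],axis=0).round(4).tolist(), ((Q.min(0)+Q.max(0))/2).round(4) if len(Q) else "")
print(s["eef_pos"],s["finger_gap"],s["joint_positions"])
print(shift(c2w(-.204,-.087),.044))
cv2.imwrite("pics/d.png",cv2.cvtColor(im,4))
```

```text
tin_center 0.87 [48.8, 36.3, 97.6, 70.4] [[0.5059, 0.2444, 0.0038], [0.5521, 0.2954, 0.0632]] [0.5268 0.2686 0.06  ]
tin_center 0.67 [263.1, 171.8, 63.7, 67.7] [[0.7072, 0.1444, 0.0156], [0.7605, 0.2, 0.0635]] [0.7343 0.1701 0.06  ]
chute 0.57 [96.1, 239.7, 191.6, 134.6] [[0.4555, 0.0677, 0.0014], [0.6444, 0.1424, 0.0359]] 
[0.73587775 0.16077384 0.20043783] 0.07925247125979824 [-0.45973404  0.79708342  0.32802697  1.27768122 -0.25701022  1.10708044
  0.02488605]
(array([ 0.16, -0.03, 15.63]), np.float64(-0.1), 2.75)
```

View pics/d.png

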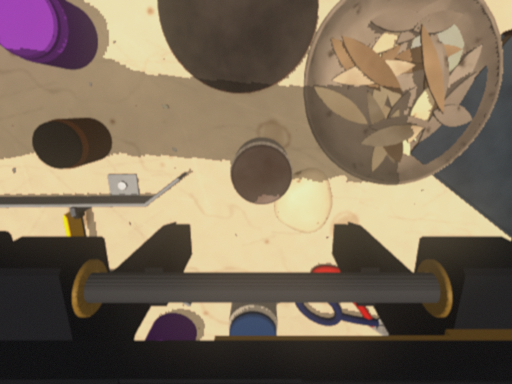

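The wrist view shows the tin at (263,172), the shell at (303,203) and the bowl at upper right. It puts the tin at (0.734, 0.170), which agrees with the other cameras. Next I descend and grip it along the feed axis.

Call:
{"fn": "jog_arm", "kwargs": {
  "targets": [
    [0.1,[0.2,0.1,4],0],
    [0.1,[0.2,0.1,8],0],
    [0.1,[0.2,0.1,11],0],
    [0.1,[0.2,0.1,13],0],
    [0.1,[0.2,0.1,14.5],0],
    [0.1,[0.2,0.1,15.6],0],
    [0.1,[0.2,0.1,15.6],0],
    [0.1,[0.2,0.1,15.6],0]
  ]
}}

```text
time: 3.75
eef_pos: [0.7347, 0.1684, 0.0457]
tool_rot: [0.656, 0.755, 0.001, 0.0]
wrist_force: [0.6, -0.2, -0.2]
finger_gap: 0.0792
finger_force: 0.0
```

Run:
```python
from h import *
s=observe(); print(s["eef_pos"],s["wrist_force"],s["finger_force"]); print(shift([.734,.169],.044))
for x,y in[(-.204,-.087),(-.18,-.08),(-.165,0),(.135,-.01)]: print(x,y,shift(c2w(x,y),.044))
im,d=snapshot("top"); 
for o in outline_of("tin_center","top"): print(o["p"],o["bbox"])
im,d=snapshot("side");cv2.imwrite("pics/e.png",cv2.cvtColor(cv2.resize(im[130:290,200:400],(800,600)),4))
```

```text
[0.73471573 0.16841508 0.04568379] [ 0.57804607 -0.17197967 -0.2213688 ] 0.0
(array([ 0.07, -0.06,  0.17]), np.float64(0.0), 3.75)
-0.204 -0.087 (array([-0.13, -0.2 ,  0.17]), np.float64(0.0), 3.75)
-0.18 -0.08 (array([-0.83, -2.6 ,  0.16]), np.float64(0.0), 3.75)
-0.165 0 (array([-8.83, -4.1 ,  0.16]), np.float64(0.0), 3.75)
0.135 -0.01 (array([ -7.83, -34.1 ,   0.12]), np.float64(0.0), 3.75)
0.63 [338.8, 175.1, 30.3, 25.6]
```

View pics/e.png

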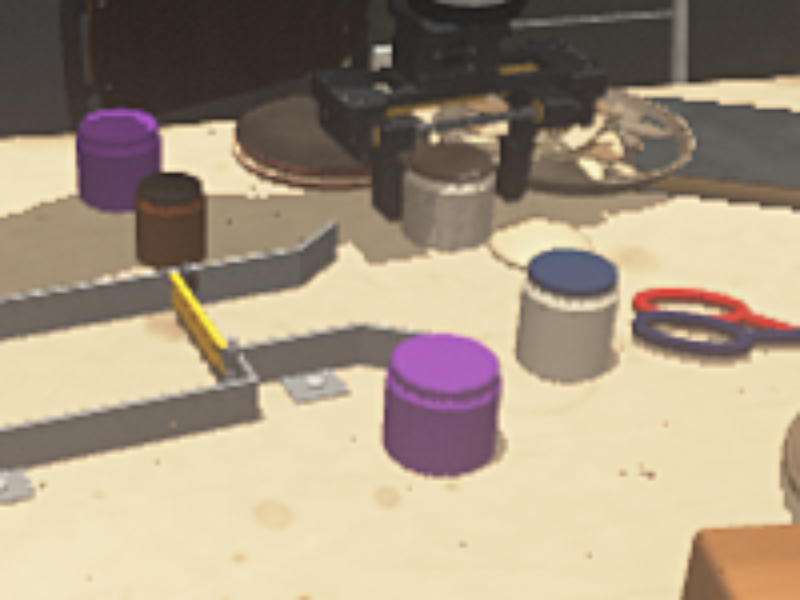

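The fingers straddle the tin at crop (448,195). Time to close.

Call:
{"fn": "jog_arm", "kwargs": {
  "targets": [
    [0.4,[0,0,0],0],
    [0.4,[0,0,0],0],
    [0.4,[0,0,0],0],
    [0.4,[0,0,0],0],
    [0.4,[0,0,0],0]
  ]
}}

```text
time: 4.53
eef_pos: [0.7342, 0.1684, 0.0449]
tool_rot: [0.656, 0.755, 0.0, 0.0]
wrist_force: [0.1, -0.6, 2.5]
finger_gap: 0.0617
finger_force: 30.0
```

Call:
{"fn": "jog_arm", "kwargs": {
  "targets": [
    [0.4,[-0.2,-1,0],0],
    [0.4,[-0.5,-2,0],0],
    [0.4,[-0.8,-2.6,0],0],
    [0.4,[-2,-2.8,0],0],
    [0.4,[-3.5,-3,0],0],
    [0.4,[-5,-3.3,0],0],
    [0.4,[-6.5,-3.6,0],0],
    [0.4,[-8,-3.9,0],0],
    [0.4,[-8.8,-4.1,0],0],
    [0.4,[-8.8,-4.1,0],0],
    [0.4,[-8.8,-4.1,0],0]
  ]
}}

```text
time: 5.9
eef_pos: [0.7057, 0.0729, 0.0449]
tool_rot: [0.657, 0.754, -0.001, 0.001]
wrist_force: [-0.2, -2.6, 5.8]
finger_gap: 0.0614
finger_force: 30.0
```

Run:
```python
from h import *
for x,y in[(-.165,0),(0,0),(.135,-.008)]: print(x,y,shift(c2w(x,y),.044),c2w(x,y))
for cam in("top","side"):
    im,d=snapshot(cam); c,s=np.cos(A),np.sin(A); R=np.array([[c,-s],[s,c]])
    for n in("tin_center","cream_center"):
        for o in outline_of(n,cam):
            W=world(cam,d,o["region"]); W=W[W[:,2]>.055]; 
            if len(W): m=(W[:,:2].min(0)+W[:,:2].max(0))/2; print(cam,n,o["p"],m.round(4),((m-C)@R).round(4))
cv2.imwrite("pics/f.png",cv2.cvtColor(cv2.resize(im[130:290,200:400],(800,600)),4))
```

```text
-0.165 0 (array([0.23, 0.1 , 0.09]), np.float64(-0.1), 5.9) [0.70639926 0.07522778]
0 0 (array([  0.21, -16.4 ,   0.1 ]), np.float64(-0.1), 5.9) [0.543  0.0523]
0.135 -0.008 (array([  0.99, -29.9 ,   0.1 ]), np.float64(-0.1), 5.9) [0.40819805 0.0414633 ]
top tin_center 0.71 [ 0.6471 -0.0738] [-0.0856  0.1394]
top tin_center 0.69 [0.5214 0.2746] [-0.0095 -0.2232]
top cream_center 0.93 [ 0.7458 -0.0099] [-0.1922  0.0897]
side tin_center 0.89 [0.7034 0.0686] [-0.1611  0.0062]
side tin_center 0.72 [0.5211 0.2433] [-0.0049 -0.1922]
side tin_center 0.57 [ 0.6482 -0.0783] [-0.086   0.1439]
side cream_center 0.62 [ 0.7483 -0.0084] [-0.1949  0.0887]
```

View pics/f.png

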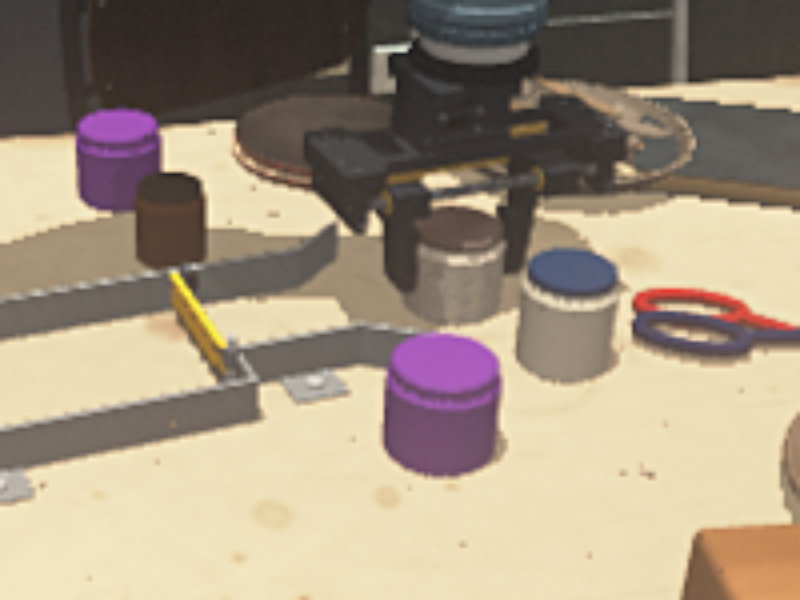

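The tin is still standing, held in line with the chute, and the cream jar hasn't moved. Feed along the lane.

Call:
{"fn": "jog_arm", "kwargs": {
  "targets": [
    [0.4,[0.1,-1.5,0],0],
    [0.4,[0.1,-3,0],0],
    [0.4,[0.1,-4.5,0],0],
    [0.4,[0.1,-6,0],0],
    [0.4,[0.1,-7.5,0],0],
    [0.4,[0.1,-9,0],0],
    [0.4,[0.1,-10,0],0],
    [0.4,[0.1,-10,0],0]
  ]
}}

```text
time: 7.2
eef_pos: [0.6057, 0.0617, 0.0448]
tool_rot: [0.656, 0.755, -0.001, -0.0]
wrist_force: [-1.9, -0.3, 8.5]
finger_gap: 0.0614
finger_force: 30.0
```

Run:
```python
from h import *
for x,y in[(0,0),(.135,-.008)]: print(x,y,shift(c2w(x,y),.044),c2w(x,y))
print(observe()["joint_positions"])
im,d=snapshot("top"); cv2.imwrite("pics/g.png",cv2.cvtColor(cv2.resize(im[140:340,230:380],(600,800))[:600],4))
```

```text
0 0 (array([-0.06, -6.34,  0.09]), np.float64(-0.0), 7.2) [0.543  0.0523]
0.135 -0.008 (array([  0.74, -19.84,   0.11]), np.float64(-0.0), 7.2) [0.40819805 0.0414633 ]
[-0.35442403  0.77794645  0.24931286  1.77050421 -0.29630873  0.6315249
  0.20614526]
```

View pics/g.png

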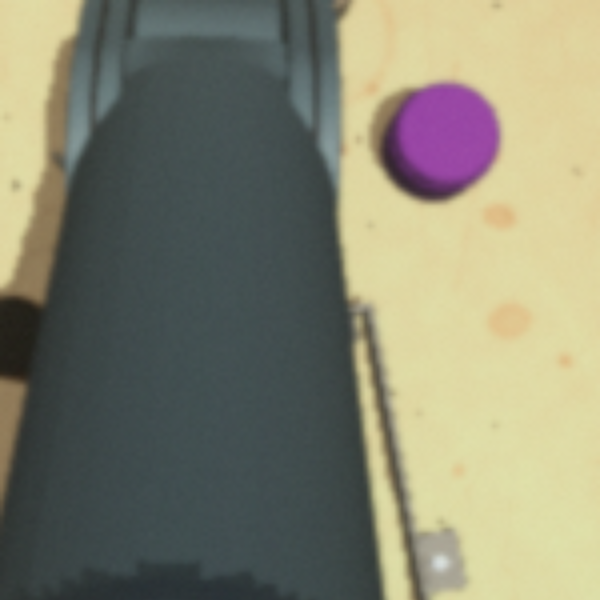

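The top view is blocked by the arm, but the pose reads chute x -64 mm, y about 0. On through the flap.

Call:
{"fn": "jog_arm", "kwargs": {
  "targets": [
    [0.4,[0,-1.5,0],0],
    [0.4,[0,-3,0],0],
    [0.4,[0,-4.5,0],0],
    [0.4,[0,-6,0],0],
    [0.4,[0,-7.5,0],0],
    [0.4,[0,-9,0],0],
    [0.4,[0,-10.5,0],0],
    [0.4,[0,-12,0],0],
    [0.4,[0,-13.5,0],0],
    [0.4,[0.2,-15,0],0],
    [0.4,[0.2,-15,0],0]
  ]
}}

```text
time: 8.62
eef_pos: [0.4554, 0.0435, 0.0448]
tool_rot: [0.656, 0.755, -0.001, -0.001]
wrist_force: [-1.0, -0.2, 9.2]
finger_gap: 0.0612
finger_force: 30.0
```

Run:
```python
from h import *
for x,y in[(.135,-.008)]: print(x,y,shift(c2w(x,y),.044),c2w(x,y))
print(observe()["joint_positions"])
im,d=snapshot("side"); cv2.imwrite("pics/h.png",cv2.cvtColor(cv2.resize(im[130:290,130:330],(800,600)),4))
for o in outline_of("tin_center","side"): print(o["p"],o["bbox"],np.percentile(world("side",d,o["region"]),[2,98],axis=0).round(3).tolist())
```

```text
0.135 -0.008 (array([ 0.46, -4.7 ,  0.09]), np.float64(0.0), 8.625) [0.40819805 0.0414633 ]
[-0.3636939   0.6166897   0.20923584  2.15721593 -0.31581346  0.39868923
  0.24010138]
0.89 [215.1, 219.1, 22.5, 35.3] [[0.428, 0.012, 0.003], [0.482, 0.065, 0.063]]
0.79 [311.9, 237.2, 28.4, 38.1] [[0.618, -0.108, -0.001], [0.674, -0.031, 0.063]]
0.66 [230.1, 168.8, 20.4, 12.5] [[0.504, 0.241, 0.043], [0.549, 0.288, 0.063]]
```

View pics/h.png

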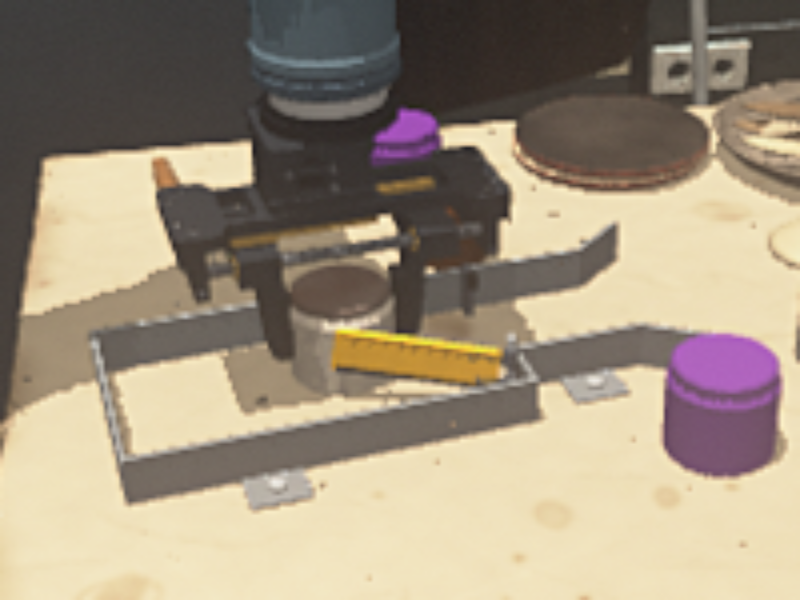

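The flap rests against the tin's side at crop (415,355), and the tin stands in the bay at (340,330). Feed the last 5 cm.

Call:
{"fn": "jog_arm", "kwargs": {
  "targets": [
    [0.4,[0.2,-1.2,0],0],
    [0.4,[0.4,-2.4,0],0],
    [0.4,[0.5,-3.6,0],0],
    [0.4,[0.5,-4.8,0],0],
    [0.4,[0.5,-5.1,0],0],
    [0.4,[0.5,-5.1,0],0],
    [0.4,[0.5,-5.1,0],0],
    [0.4,[0.5,-5.1,0],0]
  ]
}}

```text
time: 9.72
eef_pos: [0.4054, 0.0415, 0.0447]
tool_rot: [0.656, 0.755, -0.001, -0.001]
wrist_force: [0.1, 0.4, 9.2]
finger_gap: 0.0612
finger_force: 30.0
```

Run:
```python
from h import *
print(shift(c2w(.135,-.008),.044)); print(observe()["joint_positions"])
im,d=snapshot("side"); cv2.imwrite("pics/i.png",cv2.cvtColor(cv2.resize(im[130:290,130:330],(800,600)),4))
```

```text
(array([-0.04,  0.28,  0.07]), np.float64(0.0), 9.725)
[-0.36940912  0.57207635  0.18781061  2.27637679 -0.32941964  0.31941181
  0.24259363]
```

View pics/i.png

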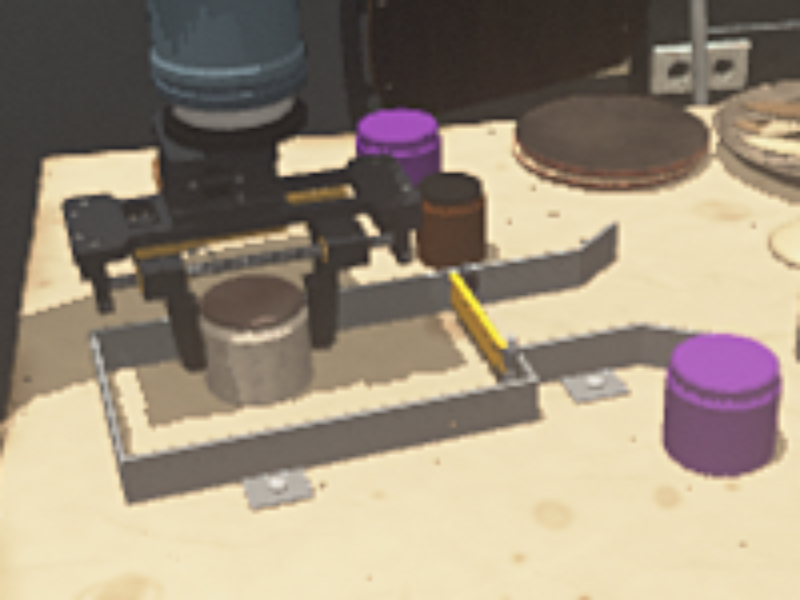

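The flap at crop (478,320) is already shut, with the tin standing clear at (257,340). Release and draw out straight up.

Call:
{"fn": "jog_arm", "kwargs": {
  "targets": [
    [0.12,[0,0,0],0],
    [0.12,[0,0,0],0],
    [0.12,[0,0,0],0],
    [0.12,[0,0,-0.5],0],
    [0.12,[0,0,-1.5],0],
    [0.12,[0,0,-3],0],
    [0.12,[0,0,-5],0],
    [0.12,[0,0,-7],0],
    [0.12,[0,0.5,-9],0],
    [0.12,[0,2,-12],0],
    [0.12,[0,4,-15],0],
    [0.12,[0,4,-15],0]
  ]
}}

```text
time: 11.28
eef_pos: [0.4485, 0.0476, 0.1972]
tool_rot: [0.656, 0.755, 0.002, 0.002]
wrist_force: [0.4, -0.5, -0.3]
finger_gap: 0.0777
finger_force: 0.0
```

Call:
{"fn": "jog_arm", "kwargs": {
  "targets": [
    [0.12,[0,0,0],0],
    [0.12,[0,0,0],0],
    [0.12,[0,0,0],0],
    [0.12,[0,0,0],0],
    [0.12,[0,0,0],0],
    [0.12,[0,0,0],0],
    [0.12,[0,0,0],0],
    [0.12,[0,0,0],0]
  ]
}}

```text
time: 12.28
eef_pos: [0.4461, 0.0471, 0.1947]
tool_rot: [0.656, 0.755, 0.0, 0.0]
wrist_force: [0.6, 0.1, -0.4]
finger_gap: 0.0778
finger_force: 0.0
```

Run:
```python
from h import *
c,s=np.cos(A),np.sin(A); R=np.array([[c,-s],[s,c]])
im,d=snapshot("side"); cv2.imwrite("pics/j.png",cv2.cvtColor(cv2.resize(im[130:290,130:380],(800,512)),4))
for n in("tin_center","flap","cream_center","amber_center"):
  for o in outline_of(n,"side"):
    W=world("side",d,o["region"]); T=W[W[:,2]>(.055 if n!="flap" else .01)]
    m=(T[:,:2].min(0)+T[:,:2].max(0))/2; print(n,round(o["p"],2),W[:,2].max().round(3),m.round(4),((m-C)@R).round(3))
```

```text
tin_center 0.87 0.063 [0.406  0.0405] [ 0.137 -0.007]
tin_center 0.73 0.174 [0.5184 0.1678] [ 0.008 -0.118]Traceback (most recent call last):
  File "<stdin>", line 7, in <module>
    return umr_minimum(a, axis, None, out, keepdims, initial, where)
ValueError: zero-size array to reduction operation minimum which has no identity
```

View pics/j.png

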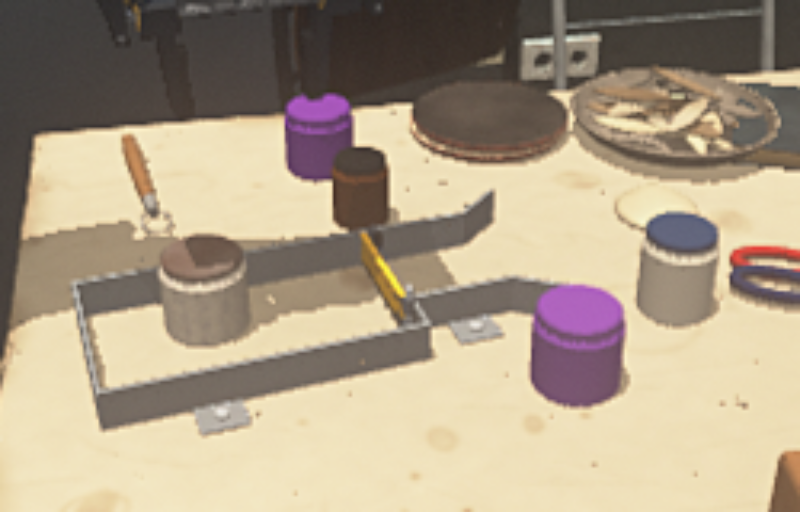

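The tin stands at chute (137, -7) mm at crop (205,290). The flap at (385,275) is shut, the jars look unmoved and the fingers are clear. Handing in.

```bash
python3 -c "
from h import *
print(sign_off())"
```

```text
the job is handed in; nothing more can be done
None
```

The speckled tin is standing in the bay at chute x 137 mm, y -7 mm, the flap is shut, the fingers are out, the cream and amber jars look unmoved in the last picture, and I handed the job in at about 12 s; I moved the tin by gripping it lightly fore and aft and sliding it along the table.

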